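Feel out a pinch-clamp gap with a taper gauge

ROBOT

A 6-joint arm with a two-finger parallel gripper is mounted at the origin on a cart in front of the work surface, level with it; the furniture and walls round the work are solid. World frame = base frame: x ahead of the robot, y to its left, z up, the work surface at z = 0. Lengths are in m, angles in rad, forces in N, time in s.
With the tool pointing down it reaches from about 0.3 to 1 m from the base axis. Payload 5.1 kg.
Tool frame: the origin (TCP) lies midway between the tips of the shut fingers; the grasp point (between the pads) lies 19 mm behind it; z points along the fingers, y is the line along which they close (so a half turn about z gives the same grasp; the last joint's range is limited). The gripper opens to 95 mm and grips with 3 to 60 N. Pads are 20 mm wide; open, the fingers measure 119 mm over their backs; the gripper's body (75 mm by 180 mm) begins 59 mm behind the grasp point.
Start: joints at [-1.271, 0.124, 1.65, -0, 1.367, -0.083], TCP at [0.243, -0.603, 0.215] pointing down, gripper open.
Joint ranges: [-2.61, 2.61], [-1.02, 2.33], [0.03, 2.71], [-1.35, 4.49], [0.32, 2.68], [-2.91, 2.91]. Speed limits (rad/s): [2.57, 2.57, 3.14, 3.14, 3.14, 3.14].

INTERFACE

Orientations are given as [roll, pitch, yaw] about the fixed x, y, z axes, in that order (R = Rz(yaw) Ry(pitch) Rx(roll)).
In Python, from station import arm, optics, order, models gives the robot as it stands. The module is installed in compiled form; this text tells all that it offers.
- The arm moves only by the tool jog_arm, never from a script. Its argument "motion" is a list of rows, each a list of 3 entries, a list of its own where there are three numbers: the shift along the tool's x, y, z in cm, then the turn, a rotation vector about the tool's x, y, z in degrees, then the finger opening in cm, from 0 to 9.51. A call has 1 to 10 rows; each row shifts and turns the commanded pose from where the row before left it, along the tool's axes as they then stand; what a row does not reach is not made up. A row lasts 1/10 s, in which the tool goes at most 50 mm and 8.59 degrees, less where a joint would pass 70% of its speed; a pose out of reach is approached as far as the arm can. A call is refused whole if a number of a shift passes 5 or a number of a turn 8.59, either way. A call with a gripper value outside its range is refused whole. The fingers move at their own pace and stop on an object; "newtons" is the grip in N (left out, the last holds). Time passes only in rows, so rows that do not move let the fingers close. It gives the time, the measured TCP pose, the force, the opening and the grip force at its end, in the units of the state.
- arm.state(): the state, without advancing time (a new reading comes with each control period).
- optics.read_camera(name): name is "scene" or "side" or "wrist"; returns a dict with "color" (420x560x3 uint8, blue, green, red), "fx", "fy", "cx", "cy" (pixels), "view" (4x4, takes a point from world to camera coordinates). Camera axes: x right, y up, looking along -z (the intrinsics and any distortion apply to the point x, -y, -z); pixel columns grow to the right and rows downward; lengths in m; the calibration is good to about 2 mm. A picture is of the moment at which its call begins. There is no depth.
- order.sign_off(): hands the job in; it is judged then, once.
Trained networks look in the newest picture that a camera, given by its name, has taken for a name from the list of things; names that differ only in an ending like _2 or _b are one class to them, and where a whole thing is asked for, a point or a joint stands for the part that bears it (a point fixed in the world has none). Each returns a list of dicts, best first, with "p" (0 to 1); they miss things now and then, are a little off and sometimes report something else, mostly with a low value. They report only what shows in the picture. A call takes as long as a camera call.
- models.spot_in(target, camera): "rect" ([centre column, centre row, width, height] in pixels, round what is visible of it).
- models.regions_of(target, camera): "mask" (420x560 bool, what is visible of it) and "rect" ([centre column, centre row, width, height] in pixels, round what is visible of it).
- models.tip_of(target, camera): "centre" ([row, column] in pixels: a listed point, or the origin of a listed thing).
The state is a dict: "time_s": time; "joint_positions": joint angles; "qvel": joint speeds; "joint_efforts": joint torques, N m; "position": TCP position; "orientation": TCP orientation; "wrist_force": force on the tool from outside, world axes, zero at the start; "moment": the same for the moment, N m; "grip_width": opening from 0.0 (shut) to 1.0 (fully open); "gripper_force": force on a finger pad.
Only numpy, scipy, OpenCV 4.12 (cv2) and the standard library are available. Lean on these libraries where they do the work, as an engineer would, in place of code of your own. Each camera call takes 0.05 s, during which the arm holds its last target. There are 200 camera calls.

TASK

Measure the gap of the small blue pinch clamp with the taper gauge (the steel wedge with the red grip): lay the gauge flat on the clamp's bed and slide it, thin end first, under the sprung jaw until you feel a snug drag of about 5 N, without ever forcing it. Let go and leave it there, lying flat, held by the jaw, so that it can be read; leave the timer, vial, dish and dye bottle alone.

Things in the scene. Friction and masses are not known exactly. Their poses are not given: they have to be found in the camera images.
- gauge_grip (a point): centre of the taper gauge's red upright grip: 30 mm long (gauge x), 14 mm thick (gauge y), 46 mm tall; this point is 23 mm above the gauge's flat underside. Gauge x points along the steel wedge to its thin end, z up. The gauge weighs 120 g and starts lying flat on the worktop, left or right of the clamp.
- gauge_tip (a point): middle of the thin front edge of the gauge, at underside level, 94 mm ahead of the grip's centre along gauge x. The steel wedge is 20 mm wide; its ramp falls from 15 mm thick, 22 mm ahead of the grip's centre, to 3 mm at this tip (1 mm in 6).
- gauge: the whole taper gauge; origin on its underside, straight below the grip's centre; x to the thin end, z up
- clamp: pinch clamp fixed to the worktop; origin at worktop level, 50 mm before the jaw line; x points into the gap, z up. Flat aluminium bed, top 12 mm above the worktop, 76 mm wide, from 140 mm before this origin to 100 mm past it. Two dark pillars leave 40 mm clear width; with the blue bridge and black knob they lie 33 to 67 mm past the origin and reach 73 mm above the worktop.
- jaw_line (a point): point on the bed right below the jaw's nose, on the clamp's centre line; x points into the gap (slide that way), z up. Jaw: 34 mm wide steel bar across the gap, round nose of 8 mm radius facing down, sprung down at 5 N per mm of lift from zero. Its rest height above the bed is 5.5 to 10 mm, not given: feel it.
- bed_front (a point): point on the bed's top at its front edge, on the centre line, 190 mm before the jaw line. Feel of the fit: free drag is under 1 N unless the gauge is pressed down; from first touch it grows by about 0.6 N per mm of slide. Right: the jaw presses the gauge on the bed with 3 to 12 N, as a drag of 3 to 7 N does (friction varies); over 20 N is forced. Friction holds it there once let go.
- timer: white bench timer, 62 x 68 x 19 mm, origin at the centre of its underside; loose, to be left alone
- vial_w: small vial with white cap and pink content, 23 mm wide, 51 mm tall, origin at the centre of its underside; loose, to be left alone
- dish: round dish with pink content, 68 mm wide, 14 mm tall, origin at the centre of its underside; loose, to be left alone
- dye_bottle: white bottle with red cap, 34 mm wide, 67 mm tall, origin at the centre of its underside; loose, to be left alone

How it is judged:
At the end, for the whole second after the job is handed in: The gauge rests flat on the bed with its thin end under the jaw (8 to 65 mm past the jaw line, within 0.3 rad of the clamp's direction, tilted under 0.06 rad), at rest, and is pressed on the bed with 4 to 14 N in all, its own 1.2 N weight included (contact force between gauge and clamp between 4 and 14 N and x of gauge_tip in the frame of jaw_line between 0.008 and 0.065 m and z of gauge_tip in the frame of jaw_line below 0.003 m and angle between gauge_grip's own z axis and vertical below 0.06 rad and angle between the x axis of gauge_grip and the x axis of jaw_line, either way round below 0.3 rad and linear speed of gauge below 0.01 m/s); the robot touches nothing.
It fails at once if the gauge is forced: with its tip under the jaw it is pressed on the clamp with more than 22 N (x of gauge_tip in the frame of jaw_line above 0.002 m and contact force between gauge and clamp above 22 N).
It fails at once if timer, vial, dish or dye bottle moved by more than 30 mm (distance of any of timer, vial_w, dish, dye_bottle from where it was at the start of the episode above 0.03 m).
It also fails if it takes over 56 s, if anything falls off the work surface, if the arm or the gripper's body presses on something with over 40 N, if the wrist force passes 120 N, or if a joint passes its speed limit or range.

## Working session

There is one attempt and no reset: what is moved stays moved. The work goes in short steps, Python scripts to look and compute and a tool call to move; the robot and the scene stay as the last step left them, time stands still between calls to the robot, and variables do not carry over. Pictures are saved under pics/ and viewed, at most 10 in all, crops included, and the job is handed in when it is done.

Besides the shell and the picture viewer there is one more tool, called as name([rows], argument=value, ...), one row to a line, values as JSON. jog_arm: Moves the arm, as the interface text tells. Its arguments: {"type":"object","properties":{"motion":{"type":"array","items":{"type":"array"}},"newtons":{"type":"number"}},"required":["motion"]}

```bash
mkdir -p pics
cat > h.py <<'E'
from station import arm, optics, order, models
import numpy as np, cv2
def tri(obs):
    # obs: list of (cam dict, row, col) -> least-squares point
    A=[];b=[]
    for im,r,c in obs:
        V=np.array(im['view']);d=np.array([(c-im['cx'])/im['fx'],-(r-im['cy'])/im['fy'],-1])
        d=V[:3,:3].T@d;d/=np.linalg.norm(d);o=-V[:3,:3].T@V[:3,3]
        P=np.eye(3)-np.outer(d,d);A.append(P);b.append(P@o)
    x=np.linalg.lstsq(np.vstack(A),np.hstack(b),rcond=None)[0]
    return x,np.linalg.norm(np.vstack(A)@x-np.hstack(b))
def onz(im,r,c,z):
    V=np.array(im['view']);d=V[:3,:3].T@np.array([(c-im['cx'])/im['fx'],-(r-im['cy'])/im['fy'],-1]);o=-V[:3,:3].T@V[:3,3]
    return o+d*(z-o[2])/d[2]
E
python3 - <<'E'
from h import *
ims={}
for n in ['scene','side']:
    ims[n]=optics.read_camera(n); print(n,[k for k in ims[n]],ims[n]['fx']); 
    print(np.round(np.array(ims[n]['view']),3).tolist())
zs=dict(gauge_grip=.023,gauge_tip=0,gauge=0,clamp=0,jaw_line=.012,bed_front=.012,timer=0,vial_w=0,dish=0,dye_bottle=0)
for t,z in zs.items():
    o=[]
    for n in ims:
        d=models.tip_of(t,n)
        if d:
            r,c=d[0]['centre'];o.append((ims[n],r,c));print(t,n,round(d[0]['p'],2),np.round([r,c]),np.round(onz(ims[n],r,c,z),4))
    if len(o)>1: print('   tri',*[np.round(v,4) for v in tri(o)])
cv2.imwrite('pics/a.png',cv2.resize(ims['scene']['color'],(800,600)))
cv2.imwrite('pics/b.png',cv2.resize(ims['side']['color'],(800,600)))
print(arm.state())
E
```

```text
scene ['color', 'fx', 'fy', 'cx', 'cy', 'view'] 514.8596053487296
[[-0.882, -0.47, 0.025, 0.445], [0.2, -0.327, 0.924, -0.18], [-0.426, 0.82, 0.383, -0.839], [0.0, 0.0, 0.0, 1.0]]
side ['color', 'fx', 'fy', 'cx', 'cy', 'view'] 429.6919725615835
[[-0.946, -0.323, 0.002, 0.499], [0.188, -0.545, 0.817, -0.168], [-0.262, 0.774, 0.576, -0.754], [0.0, 0.0, 0.0, 1.0]]
gauge_grip side 0.56 [332. 279.] [0.4571 0.2174 0.023 ]
gauge_tip scene 0.94 [285. 198.] [0.5444 0.2169 0.    ]
gauge_tip side 0.55 [332. 224.] [0.5512 0.2281 0.    ]
   tri [ 5.476e-01  2.226e-01 -3.000e-04] 0.0088
gauge scene 0.75 [302. 236.] [0.4594 0.228  0.    ]
gauge side 0.86 [348. 278.] [0.4545 0.2304 0.    ]
   tri [0.453  0.2366 0.0074] 0.0011
clamp scene 0.9 [244. 254.] [0.5393 0.0305 0.    ]
clamp side 0.66 [258. 268.] [0.5467 0.0267 0.    ]
   tri [ 0.5509  0.0128 -0.0114] 0.0018
jaw_line scene 0.62 [235. 229.] [0.5913 0.0446 0.012 ]
jaw_line side 0.63 [252. 244.] [0.5948 0.0367 0.012 ]
   tri [0.5994 0.0299 0.0045] 0.002
bed_front scene 0.86 [251. 320.] [0.4024 0.0123 0.012 ]
bed_front side 0.92 [266. 339.] [0.40
[... 458 characters left out ...]
{'time_s': 1.1, 'joint_positions': array([-1.27059400e+00,  1.23807892e-01,  1.65028069e+00,  2.09690985e-05,
        1.36751839e+00, -8.26000855e-02]), 'qvel': array([-0.00077566, -0.00120282,  0.00166355,  0.00067238, -0.00065124,
       -0.00031657]), 'joint_efforts': array([-1.00046571e-03, -4.17594016e+01, -3.60236979e+01,  7.74570764e-02,
        4.29439021e-02, -3.04772357e-05]), 'position': array([ 0.24276518, -0.60295494,  0.21466253]), 'orientation': array([-3.14158008e+00, -2.16484520e-05,  3.82798183e-01]), 'wrist_force': array([-0.24638451,  0.56204149,  0.32304452]), 'moment': array([ 0.02690366,  0.01706162, -0.0169223 ]), 'gripper_force': 0.0, 'grip_width': 0.999007860476019}
```

View images.

View pics/a.png

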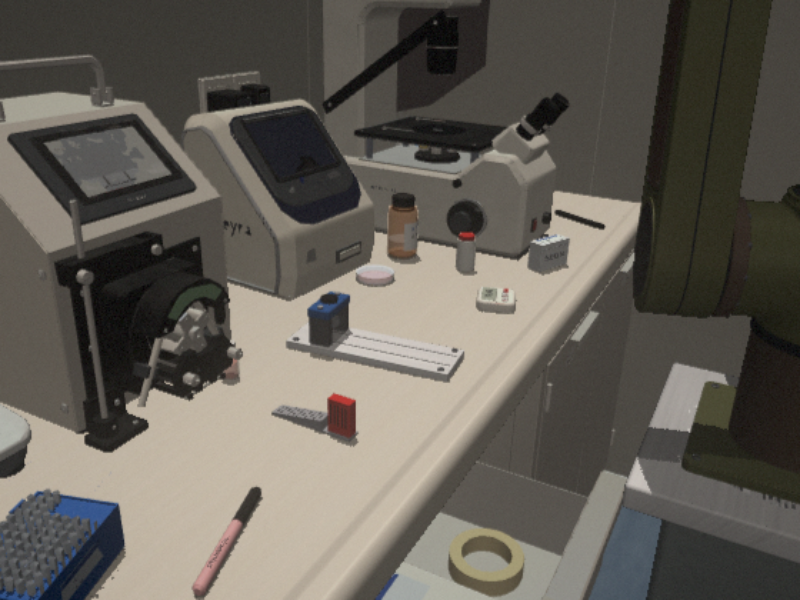

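View pics/b.png

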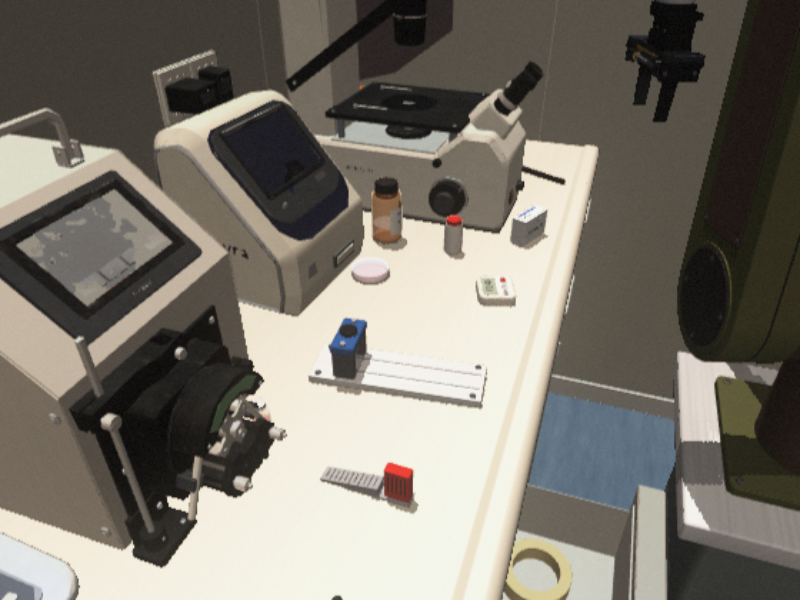

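Both pictures agree. The gauge, with its red grip, lies left of the clamp at about (0.457, 0.23), pointing along +x. The blue clamp bridge is at about (345, 320) in the scene view, and the loose items are on the right, so the path stays clear. Next I move above the gauge.

jog_arm([
  [[0,0,0],[0,0,8.5],9.5],
  [[0,-2,0],[0,0,8.5],9.5],
  [[0,-4,0],[0,0,8.5],9.5],
  [[0.8,-4.2,0],[0,0,1],9.5],
  [[0.8,-4.2,0],[0,0,0],9.5],
  [[0.8,-4.2,0],[0,0,0],9.5],
  [[0.8,-4.2,0],[0,0,0],9.5],
  [[0.8,-4.2,0],[0,0,0],9.5],
  [[0.8,-4.2,0],[0,0,0],9.5],
  [[0.8,-4.2,0],[0,0,0],9.5],
], newtons=30)

```text
time_s: 2.1
position: [0.3133, -0.2533, 0.2148]
orientation: [3.141, -0.001, -0.08]
wrist_force: [0.7, 0.6, 0.3]
grip_width: 0.999
gripper_force: 0.0
```

jog_arm([
  [[0.8,-4.2,0],[0,0,0],9.5],
  [[0.8,-4.2,0],[0,0,0],9.5],
  [[0.8,-4.2,0],[0,0,0],9.5],
  [[0.8,-4.2,0],[0,0,0],9.5],
  [[0.8,-4.2,0],[0,0,0],9.5],
  [[0.8,-4.2,0],[0,0,0],9.5],
  [[0.8,-4.2,0],[0,0,0],9.5],
  [[0.8,-4.2,0],[0,0,0],9.5],
  [[0,0,0],[0,0,0],9.5],
  [[0,0,0],[0,0,0],9.5],
])

```text
time_s: 3.1
position: [0.4036, 0.0757, 0.2147]
orientation: [3.141, 0.0, -0.077]
wrist_force: [0.2, 0.4, 0.7]
grip_width: 1.0
gripper_force: 0.0
```

```bash
cat > w.py <<'E'
from h import *
import sys
im=optics.read_camera('wrist')
zs=dict(gauge_grip=.023,gauge_tip=0,gauge=0,clamp=0,jaw_line=.012,bed_front=.012)
for t,z in zs.items():
    for d in models.tip_of(t,'wrist')[:2]:
        r,c=d['centre'];print(t,round(d['p'],2),np.round([r,c]),np.round(onz(im,r,c,z),4))
cv2.imwrite(sys.argv[1],cv2.resize(im['color'],(800,600)))
V=np.array(im['view']);print(np.round(-V[:3,:3].T@V[:3,3],3))
E
python3 w.py pics/c.png
```

```text
gauge_grip 0.81 [145. 124.] [0.4558 0.2273 0.023 ]
gauge 0.91 [143. 134.] [0.456  0.2273 0.    ]
gauge 0.18 [143. 120.] [0.4566 0.241  0.    ]
clamp 0.86 [ 37. 314.] [0.5432 0.0352 0.    ]
jaw_line 0.7 [145. 134.] [0.4544 0.2224 0.012 ]
bed_front 0.83 [179. 342.] [0.4034 0.0154 0.012 ]
[0.47  0.07  0.385]
```

View pics/c.png

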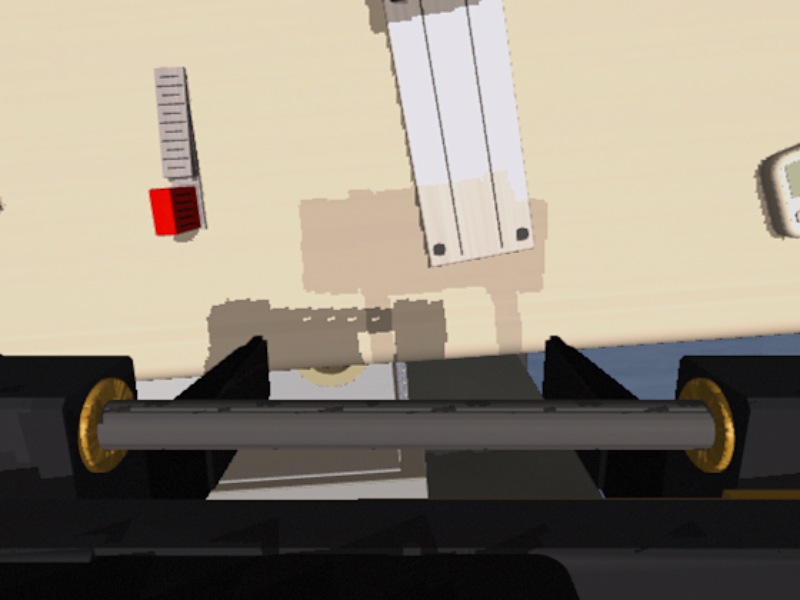

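The wrist view shows the gauge at left, with its grip near (178, 210) and its thin end at (170, 68). The clamp bed runs from (480, 255) up to (445, 0), turned about 0.1 rad. I compute both headings from these edges.

Run:
```python
from h import *
im=optics.read_camera('wrist')
P=lambda u,v,z: onz(im,v*.7,u*.7,z)
tl,tr=P(155,68,.003),P(186,68,.003); nl,nr=P(163,178,.015),P(191,177,.015)
print(tl,tr,nl,nr); t=(tl+tr)/2;n=(nl+nr)/2; print('tip',t,'n',n,'yaw',np.arctan2(*(t-n)[1::-1]))
a,b=P(430,266,.012),P(388,25,.012); c,d=P(533,245,.012),P(503,0,.012)
print(a,b,c,d,'yaw',np.arctan2(*(b-a)[1::-1]),np.arctan2(*(d-c)[1::-1]),'front',(a+c)/2)
```

```text
[0.54932633 0.23198057 0.003     ] [0.54760138 0.2110156  0.003     ] [0.47674836 0.23521191 0.015     ] [0.47582611 0.21584756 0.015     ]
tip [0.54846385 0.22149809 0.003     ] n [0.47628723 0.22552974 0.015     ] yaw -0.055800113221693794
[0.39954331 0.05591146 0.012     ] [0.56071125 0.07185732 0.012     ] [ 0.40871225 -0.01882121  0.012     ] [ 0.56928733 -0.00334809  0.012     ] yaw 0.09861840837745196 0.09606405805239998 front [0.40412778 0.01854513 0.012     ]
```

jog_arm([
  [[1.02,-3.85,0],[0,0,-1.15],7],
  [[1.02,-3.85,0],[0,0,0],7],
  [[1.02,-3.85,0],[0,0,0],7],
  [[1.02,-3.85,0],[0,0,0],7],
  [[0,0,4],[0,0,0],6],
  [[0,0,4],[0,0,0],6],
  [[0,0,4],[0,0,0],6],
  [[0,0,2],[0,0,0],6],
  [[0,0,0],[0,0,0],6],
  [[0,0,0],[0,0,0],6],
])

```text
time_s: 4.5
position: [0.4548, 0.2258, 0.0752]
orientation: [-3.142, -0.0, -0.06]
wrist_force: [-0.3, -0.1, 0.1]
grip_width: 0.63
gripper_force: 0.0
```

```bash
python3 w.py pics/d.png
```

```text
gauge_grip 0.96 [223. 280.] [0.4565 0.2276 0.023 ]
gauge_tip 0.78 [ 72. 272.] [0.5494 0.2269 0.    ]
gauge 0.75 [217. 280.] [0.4538 0.2277 0.    ]
[0.521 0.221 0.246]
```

View pics/d.png

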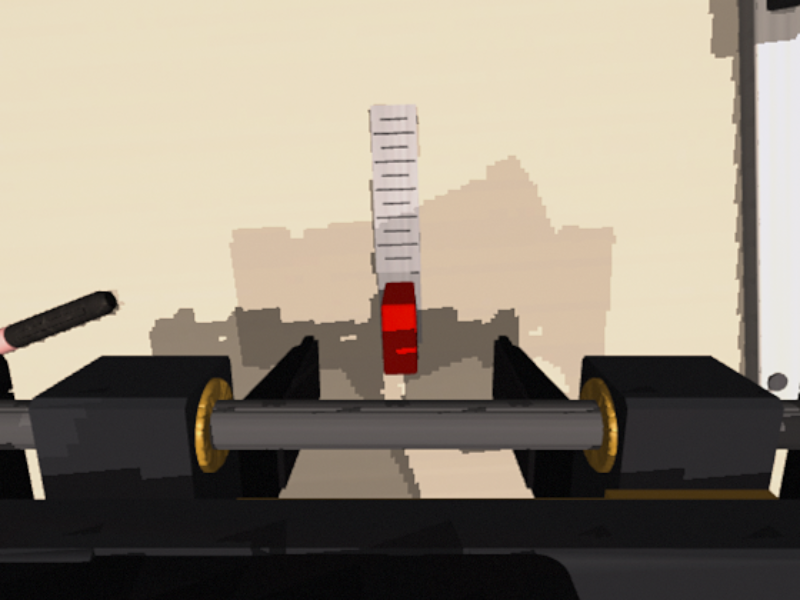

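The gauge sits centred between the fingers, with its tip at (394, 105) and grip at (400, 330), and it is aligned with the tool. I go down and grip it.

jog_arm([
  [[0.05,0,2],[0,0,0],6],
  [[0.05,0,2],[0,0,0],6],
  [[0,0,1.7],[0,0,0],6],
  [[0,0,0],[0,0,0],6],
  [[0,0,0],[0,0,0],0.5],
  [[0,0,0],[0,0,0],0.5],
  [[0,0,0],[0,0,0],0.5],
  [[0,0,0],[0,0,0],0.5],
  [[0,0,0],[0,0,0],0.5],
  [[0,0,0],[0,0,0],0.5],
], newtons=30)

```text
time_s: 5.85
position: [0.4555, 0.2261, 0.0179]
orientation: [-3.141, -0.0, -0.06]
wrist_force: [-0.8, 1.1, -0.7]
grip_width: 0.181
gripper_force: 0.3
```

jog_arm([
  [[0,0,0],[0,0,0],0.5],
  [[0,0,0],[0,0,0],0.5],
  [[0,0,0],[0,0,0],0.5],
])

```text
time_s: 6.15
position: [0.4555, 0.2261, 0.0179]
orientation: [-3.141, -0.0, -0.06]
wrist_force: [-1.0, 0.2, 2.6]
grip_width: 0.147
gripper_force: 30.0
```

jog_arm([
  [[0,0,-2],[0,0,0],0.5],
  [[0,0,-3],[0,0,-4.6],0.5],
  [[0,0,-1],[0,0,-4.6],0.5],
  [[-0.62,4.06,0],[0,0,0],0.5],
  [[-0.62,4.06,0],[0,0,0],0.5],
  [[-0.62,4.06,0],[0,0,0],0.5],
  [[-0.62,4.06,0],[0,0,0],0.5],
  [[-0.62,4.06,0],[0,0,0],0.5],
  [[0,0,0],[0,0,0],0.5],
  [[0,0,0],[0,0,0],0.5],
])

```text
time_s: 7.15
position: [0.4446, 0.0203, 0.0772]
orientation: [-3.141, 0.001, 0.098]
wrist_force: [0.4, -0.1, -1.2]
grip_width: 0.147
gripper_force: 30.0
```

```bash
python3 w.py pics/e.png; python3 -c "
from h import *
s=arm.state();print({k:np.round(s[k],4) for k in ('position','orientation','wrist_force','moment','grip_width')})"
```

```text
gauge_grip 0.93 [263. 283.] [0.4183 0.0176 0.023 ]
gauge_tip 0.75 [ 58. 282.] [0.547  0.0314 0.    ]
gauge_tip 0.24 [263. 285.] [ 0.4084  0.0157 -0.    ]
gauge 0.8 [247. 285.] [0.421 0.017 0.   ]
clamp 0.73 [ 66. 274.] [0.5416 0.0361 0.    ]
[0.511 0.026 0.248]
{'position': array([0.445 , 0.0218, 0.0775]), 'orientation': array([-3.1415e+00,  3.0000e-04,  1.0280e-01]), 'wrist_force': array([-0.5015, -0.0115, -1.6035]), 'moment': array([ 0.0319,  0.0893, -0.0515]), 'grip_width': np.float64(0.1475)}
```

View pics/e.png

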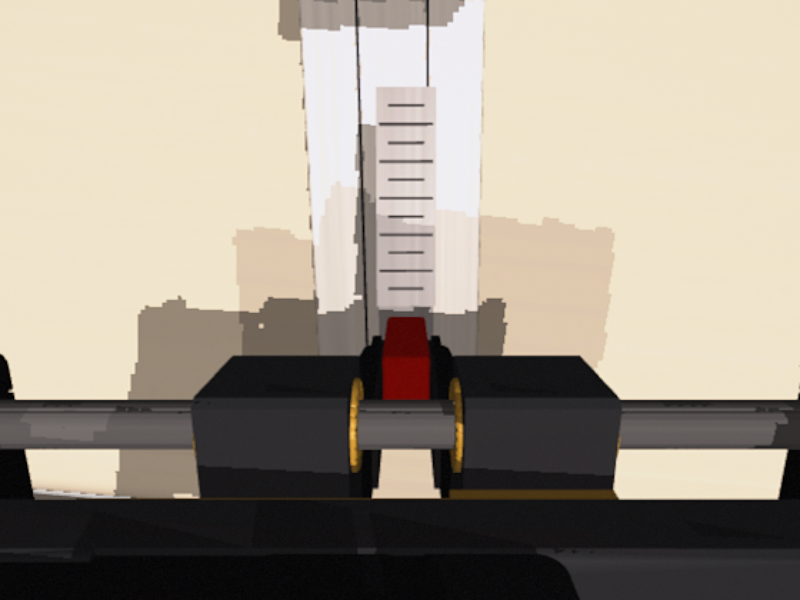

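The gauge is held straight over the bed. The tip is at (406, 88), with the bed edges at u = 303 and 484 above it. I compute the lateral offset.

Run:
```python
from h import *
im=optics.read_camera('wrist')
P=lambda u,v,z: onz(im,v*.7,u*.7,z)
s=arm.state();y=s['orientation'][2];R=np.array([[np.cos(y),np.sin(y)],[np.sin(y),-np.cos(y)]])
f=lambda p:np.round(((p-s['position'])[:2]@R)*100,2)  # tool cm
t1=P(376,88,.0625);t2=P(436,88,.0625);n1=P(377,308,.0745);n2=P(434,306,.0745)
print('tip',f((t1+t2)/2),'near',f((n1+n2)/2),'tipw',(t1+t2)/2)
for v in (40,100,200,300):
    l=P(303+15*(v-30)/325,v,.012);r=P(484-4*v/355,v,.012);print('bed mid',f((l+r)/2),np.linalg.norm(l-r))
print('jaw nominal',f(np.array([.593,.0365,0])))
```

```text
tip [9.2  0.04] near [1.98 0.02] tipw [0.53652752 0.03067278 0.0625    ]
bed mid [11.76 -0.47] 0.0746671285432215
bed mid [ 9.42 -0.44] 0.07514168505128914
bed mid [ 5.23 -0.39] 0.07598989820157641
bed mid [ 0.64 -0.32] 0.07691854592701512
jaw nominal [14.88  0.03]
```

jog_arm([
  [[0,-0.4,0],[0,0,-0.6],0.5],
  [[0,0,2],[0,0,0],0.5],
  [[0,0,1.5],[0,0,0],0.5],
  [[0,0,0.9],[0,0,0],0.5],
  [[0,0,0],[0,0,0],0.5],
  [[0,0,0],[0,0,0],0.5],
])

```text
time_s: 8.15
position: [0.4449, 0.025, 0.034]
orientation: [3.142, -0.0, 0.112]
wrist_force: [0.5, 0.2, -0.7]
grip_width: 0.144
gripper_force: 30.0
```

jog_arm([
  [[0,0,0.1],[0,0,0],0.5],
  [[0,0,0.1],[0,0,0],0.5],
  [[0,0,0],[0,0,0],0.5],
  [[0,0,0],[0,0,0],0.5],
])

```text
time_s: 8.55
position: [0.4448, 0.0248, 0.0319]
orientation: [3.142, -0.001, 0.111]
wrist_force: [-0.3, 0.1, -2.8]
grip_width: 0.149
gripper_force: 30.0
```

Expected touch is at about z = 0.030. I lower gently from here.

jog_arm([
  [[0,0,0.1],[0,0,0],0.5],
  [[0,0,0],[0,0,0],0.5],
  [[0,0,0],[0,0,0],0.5],
])

```text
time_s: 8.85
position: [0.4446, 0.0248, 0.0306]
orientation: [-3.142, 0.0, 0.111]
wrist_force: [0.7, -0.5, -1.5]
grip_width: 0.146
gripper_force: 30.0
```

jog_arm([
  [[0,0,0.06],[0,0,0],0.5],
  [[0,0,0],[0,0,0],0.5],
  [[0,0,0],[0,0,0],0.5],
])

```text
time_s: 9.15
position: [0.4446, 0.0249, 0.03]
orientation: [-3.142, 0.0, 0.111]
wrist_force: [1.0, 0.3, -0.8]
grip_width: 0.145
gripper_force: 30.0
```

jog_arm([
  [[0,0,0],[0,0,0],2.2],
  [[0,0,0],[0,0,0],2.2],
  [[0,0,0],[0,0,0],2.2],
  [[0,0,0],[0,0,0],0.5],
  [[0,0,0],[0,0,0],0.5],
  [[0,0,0],[0,0,0],0.5],
  [[0,0,0],[0,0,0],0.5],
], newtons=20)

```text
time_s: 9.85
position: [0.4447, 0.0249, 0.0302]
orientation: [3.142, -0.0, 0.111]
wrist_force: [0.4, -0.4, 0.5]
grip_width: 0.145
gripper_force: 20.0
```

```bash
python3 w.py pics/f.png
cat > s.py <<'E'
from h import *
F=[];M=[]
for i in range(6):
    optics.read_camera('wrist'); s=arm.state();F.append(s['wrist_force']);M.append(s['moment'])
F=np.array(F);y=s['orientation'][2]
print('t',round(s['time_s'],2),'pos',np.round(s['position'],4),'ori',np.round(s['orientation'],3),'along',np.round(F[:,0]*np.cos(y)+F[:,1]*np.sin(y),1),'mean',np.round(F.mean(0),2),'M',np.round(np.mean(M,0),3),s['grip_width'])
E
python3 s.py
```

```text
gauge_grip 0.64 [262. 284.] [0.4381 0.0239 0.023 ]
gauge_tip 0.63 [ 61. 284.] [0.5384 0.0351 0.    ]
gauge 0.59 [247. 282.] [0.4378 0.025  0.    ]
clamp 0.83 [ 51. 282.] [0.5434 0.0364 0.    ]
[0.511 0.032 0.201]
t 10.5 pos [0.4447 0.0248 0.0301] ori [ 3.142 -0.     0.111] along [-0.6 -0.3 -0.9 -0.4  0.5 -1. ] mean [-0.37 -0.46  1.45] M [ 0.022  0.022 -0.011] 0.14408946024324232
```

View pics/f.png

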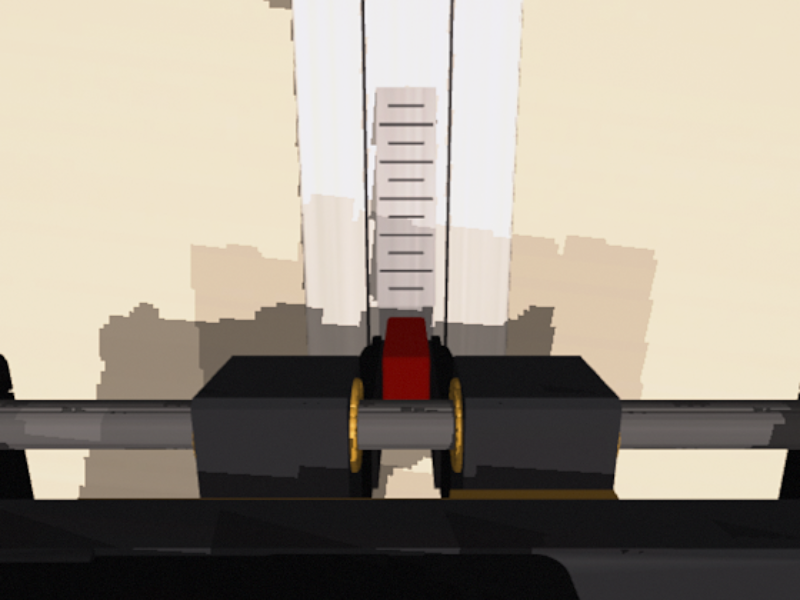

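The gauge lies centred between the scribed lines, its axis at u = 406 against a bed centre of about 408, and it did not shift in the grip. I slide it in.

jog_arm([
  [[1,0,0],[0,0,0],0.5],
  [[1,0,0],[0,0,0],0.5],
  [[1,0,0],[0,0,0],0.5],
  [[1,0,0],[0,0,0],0.5],
  [[1,0,0],[0,0,0],0.5],
  [[0.5,0,0],[0,0,0],0.5],
  [[0.5,0,0],[0,0,0],0.5],
  [[0,0,0],[0,0,0],0.5],
])

```text
time_s: 11.3
position: [0.5051, 0.0316, 0.0301]
orientation: [3.142, -0.001, 0.111]
wrist_force: [1.3, 0.1, 2.7]
grip_width: 0.146
gripper_force: 20.0
```

```bash
python3 s.py
```

```text
t 11.6 pos [0.5042 0.0315 0.0301] ori [ 3.142 -0.     0.111] along [1.2 0.6 0.3 0.  0.9 1.8] mean [ 0.8  -0.01  2.  ] M [ 0.025 -0.073 -0.012] 0.14819339628249886
```

jog_arm([
  [[0.2,0,0],[0,0,0],0.5],
  [[0.2,0,0],[0,0,0],0.5],
  [[0.2,0,0],[0,0,0],0.5],
  [[0.2,0,0],[0,0,0],0.5],
  [[0.2,0,0],[0,0,0],0.5],
  [[0,0,0],[0,0,0],0.5],
])

```text
time_s: 12.2
position: [0.5146, 0.0327, 0.0301]
orientation: [-3.142, -0.001, 0.111]
wrist_force: [0.1, 0.4, 3.4]
grip_width: 0.144
gripper_force: 20.0
```

```bash
python3 s.py
```

```text
t 12.5 pos [0.5144 0.0327 0.0301] ori [ 3.142e+00 -1.000e-03  1.110e-01] along [0.6 0.9 0.9 2.2 1.5 0.9] mean [1.15 0.23 2.71] M [ 0.043 -0.084 -0.01 ] 0.1456506487551898
```

jog_arm([
  [[0.2,0,0],[0,0,0],0.5],
  [[0.2,0,0],[0,0,0],0.5],
  [[0,0,0],[0,0,0],0.5],
])

```text
time_s: 12.8
position: [0.5184, 0.0331, 0.0301]
orientation: [-3.142, -0.0, 0.111]
wrist_force: [0.4, 0.0, 4.9]
grip_width: 0.148
gripper_force: 20.0
```

```bash
python3 s.py
```

```text
t 13.1 pos [0.5184 0.0331 0.0301] ori [ 3.142e+00 -1.000e-03  1.110e-01] along [ 0.3  0.1  0.3  0.2  0.4 -0.3] mean [ 0.18 -0.08  3.35] M [0.013 0.025 0.02 ] 0.14851623952574478
```

jog_arm([
  [[0.15,0,-0.01],[0,0,0],0.5],
  [[0.15,0,0],[0,0,0],0.5],
  [[0,0,0],[0,0,0],0.5],
])

```text
time_s: 13.4
position: [0.5212, 0.0334, 0.0301]
orientation: [-3.142, 0.0, 0.111]
wrist_force: [0.2, -0.2, 4.2]
grip_width: 0.146
gripper_force: 20.0
```

```bash
python3 s.py
```

```text
t 13.7 pos [0.5212 0.0334 0.0301] ori [-3.142 -0.     0.111] along [-0.4  0.9 -0.1  0.   0.4  0.5] mean [ 0.24 -0.13  3.58] M [0.015 0.1   0.005] 0.1464551341800355
```

jog_arm([
  [[0.15,0,0],[0,0,0],0.5],
  [[0.15,0,0],[0,0,0],0.5],
  [[0,0,0],[0,0,0],0.5],
])

```text
time_s: 14.0
position: [0.5243, 0.0337, 0.0301]
orientation: [-3.142, -0.0, 0.111]
wrist_force: [0.3, 0.4, 4.0]
grip_width: 0.148
gripper_force: 20.0
```

```bash
python3 s.py
```

```text
t 14.3 pos [0.5243 0.0338 0.0302] ori [ 3.142e+00 -1.000e-03  1.110e-01] along [-0.5 -0.1  0.1 -0.   0.1 -0.1] mean [-0.07 -0.15  3.66] M [0.027 0.043 0.008] 0.1429352047361814
```

jog_arm([
  [[0.15,0,0],[0,0,0],0.5],
  [[0.15,0,0],[0,0,0],0.5],
  [[0,0,0],[0,0,0],0.5],
])

```text
time_s: 14.6
position: [0.5272, 0.0341, 0.0301]
orientation: [-3.142, -0.0, 0.111]
wrist_force: [-0.2, -0.4, 3.1]
grip_width: 0.146
gripper_force: 20.0
```

```bash
python3 s.py
```

```text
t 14.9 pos [0.5272 0.0341 0.0301] ori [ 3.142 -0.     0.111] along [-1.4 -0.4  0.9  0.4  0.4  0.8] mean [ 0.12 -0.07  3.19] M [0.02  0.038 0.005] 0.14464732883464965
```

jog_arm([
  [[0.15,0,0],[0,0,0],0.5],
  [[0.15,0,0],[0,0,0],0.5],
  [[0,0,0],[0,0,0],0.5],
])

```text
time_s: 15.2
position: [0.53, 0.0344, 0.0301]
orientation: [-3.142, 0.001, 0.111]
wrist_force: [-1.5, -0.2, 5.1]
grip_width: 0.147
gripper_force: 20.0
```

```bash
python3 s.py
```

```text
t 15.5 pos [0.53   0.0344 0.0301] ori [-3.142  0.     0.111] along [-2.6 -1.8 -1.1 -1.8 -2.1 -1.6] mean [-1.84 -0.03  4.89] M [-0.007  0.353 -0.006] 0.14660069492604474
```

jog_arm([
  [[0.15,0,0],[0,0,0],0.5],
  [[0.15,0,0],[0,0,0],0.5],
  [[0,0,0],[0,0,0],0.5],
])

```text
time_s: 15.8
position: [0.5327, 0.0347, 0.0302]
orientation: [-3.142, 0.001, 0.111]
wrist_force: [-3.2, 0.8, 5.4]
grip_width: 0.145
gripper_force: 20.0
```

```bash
python3 s.py
```

```text
t 16.1 pos [0.5327 0.0347 0.0301] ori [-3.142e+00  1.000e-03  1.110e-01] along [-1.9 -2.4 -2.5 -3.1 -3.2 -3.1] mean [-2.68 -0.12  5.64] M [-0.023  0.483 -0.011] 0.14466722522307088
```

jog_arm([
  [[0.15,0,0],[0,0,0],0.5],
  [[0.15,0,0],[0,0,0],0.5],
  [[0,0,0],[0,0,0],0.5],
])

```text
time_s: 16.4
position: [0.5354, 0.035, 0.0301]
orientation: [-3.142, 0.002, 0.112]
wrist_force: [-4.6, 0.0, 6.2]
grip_width: 0.145
gripper_force: 20.0
```

```bash
python3 s.py
```

```text
t 16.7 pos [0.5354 0.035  0.0301] ori [-3.142e+00  2.000e-03  1.110e-01] along [-4.1 -4.7 -4.5 -5.  -4.1 -5.4] mean [-4.63 -0.35  6.47] M [-0.045  0.618  0.009] 0.1481183313327629
```

Drag is now about 4.8 N, roughly 8 mm past first touch. I let go and retreat upwards.

jog_arm([
  [[0,0,0],[0,0,0],1.7],
  [[0,0,0],[0,0,0],2.5],
  [[0,0,0],[0,0,0],4],
  [[0,0,0],[0,0,0],4],
  [[0,0,0],[0,0,0],4],
  [[0,0,-1],[0,0,0],4],
  [[0,0,-2],[0,0,0],4],
  [[0,0,-3],[0,0,0],4],
  [[-1,0,-4],[0,0,0],4],
  [[-2,0,-4],[0,0,0],4],
])

```text
time_s: 17.7
position: [0.5064, 0.0317, 0.1722]
orientation: [3.142, -0.001, 0.111]
wrist_force: [-0.7, -0.6, 0.9]
grip_width: 0.422
gripper_force: 0.0
```

jog_arm([
  [[-4,0,-1],[0,0,0],4],
  [[-4,0,0],[0,0,0],4],
  [[0,0,0],[0,0,0],4],
  [[0,0,0],[0,0,0],4],
])

```text
time_s: 18.1
position: [0.4267, 0.0228, 0.181]
orientation: [3.141, -0.003, 0.111]
wrist_force: [-0.3, -0.5, 0.9]
grip_width: 0.423
gripper_force: 0.0
```

```bash
python3 w.py pics/g.png
python3 - <<'E'
from h import *
a=optics.read_camera('scene')['color'];cv2.imwrite('pics/i.png',cv2.resize(a[170:330,140:380],(800,533),interpolation=cv2.INTER_CUBIC))
E
```

```text
gauge 0.97 [ 70. 283.] [0.5343 0.0351 0.    ]
clamp 0.97 [ 62. 283.] [0.541 0.036 0.   ]
bed_front 0.62 [214. 285.] [0.4034 0.0187 0.012 ]
[0.492 0.03  0.352]
```

View pics/g.png

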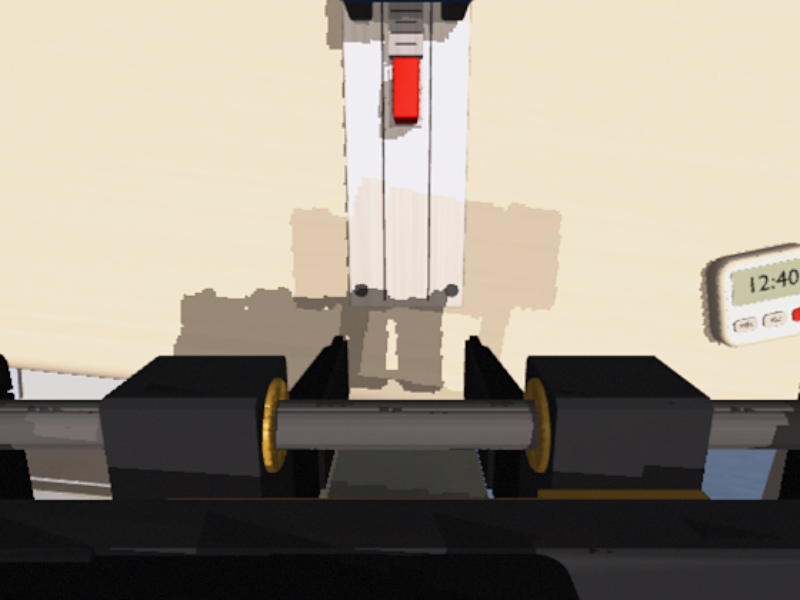

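View pics/i.png

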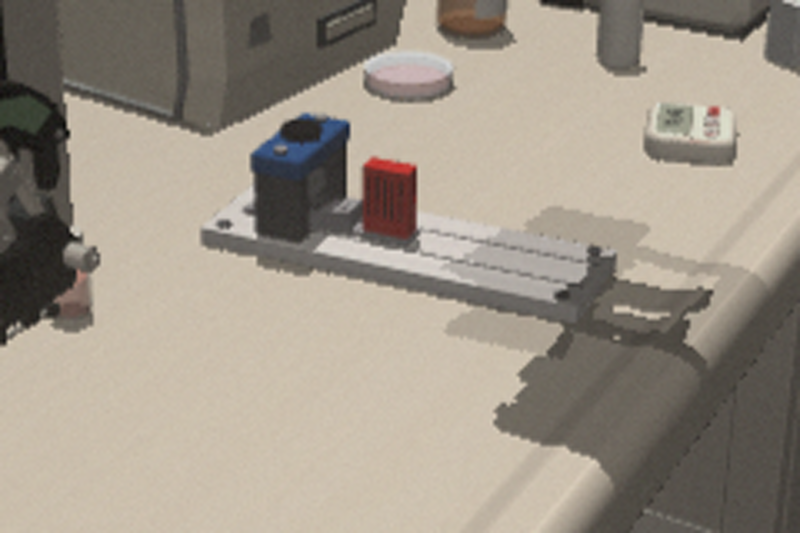

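The gauge lies flat and straight under the jaw, with its grip at (405, 90) in the wrist view. It stayed at x ≈ 0.534, where I released it. Nothing else moved, and the robot is clear.

```bash
python3 -c "
from station import order
print(order.sign_off())"
```

```text
the job is handed in; nothing more can be done
None
```

The gauge is lying flat on the clamp's bed with its thin end held under the jaw, slid in to about 4.8 N of drag and released; the other items were left alone and the job is handed in (the hand-in gave no verdict).

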